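Clear the gluing plate and offer up the heel

TASK

With the scraper block, and touching the chips with nothing else, wipe the four brass chips off the aluminium plate onto the bench, then stand the scraper upright on the bench clear of the plate and let go. Carry the red heel block over the rack of paint pots and finish still holding it, motionless and level, about 8 mm above the heel outline on the plate, centred and turned to match it (flat face over flat side). Never let the heel touch the plate or the chips, and leave the pots, pink heel, bottle and open red cap where they are.

Things in the scene. Friction and masses are not known exactly. Their poses are not given: they have to be found in the camera images.
- seat (a point): Centre of the heel outline, on the top face of the fixed aluminium gluing plate. The plate is 190 mm along its x, 170 mm along its y, 25 mm thick, lies flat on the bench (its top is 25 mm above it), and the outline is at its centre. The outline is painted flush: a cream D with a navy border; the cream D is the heel's size, 64 mm along x and 48 mm along y, flat side towards -x, round side towards +x. Axes: the plate's; z up. The plate may be turned up to 0.3 rad
- seat_breast (a point): Middle of the flat side of the cream D outline, 32 mm from seat along the plate's -x, on the plate's top face
- chip0: A loose brass chip (origin: centre of the face it starts on), 20 x 14 x 6 mm, about 14 g, that starts flat on the plate, within 45 mm of the plate's centre along x and 40 mm along y, at any yaw
- chip1: A loose brass chip (origin: centre of the face it starts on), 20 x 14 x 6 mm, about 14 g, that starts flat on the plate, within 45 mm of the plate's centre along x and 40 mm along y, at any yaw
- chip2: A loose brass chip (origin: centre of the face it starts on), 20 x 14 x 6 mm, about 14 g, that starts flat on the plate, within 45 mm of the plate's centre along x and 40 mm along y, at any yaw
- chip3: A loose brass chip (origin: centre of the face it starts on), 20 x 14 x 6 mm, about 14 g, that starts flat on the plate, within 45 mm of the plate's centre along x and 40 mm along y, at any yaw
- scraper_center (a point): Centre of the scraper block, half-way up, 32.5 mm above its underside. It stands upright on the bench: a flat blue foot 30 mm (x) by 130 mm (y) by 20 mm tall, and on it a wooden grip, centred, 22 mm thick (x), 80 mm long (y), from 20 to 65 mm above the underside. Axes: x across the thin way, y along, z up. About 160 g
- heel_center (a point): Centre of the red heel block, half-way up, 28 mm above its underside. D-shaped upright block 64 mm (x) by 48 mm (y) by 56 mm tall, straight sides, red all over but for a smaller black D let flush into its top. Flat breast face at -x, round back (24 mm radius) at +x; the two y sides are flat from the breast to 8 mm past the centre. Axes: x from breast to round back, z up. 75 to 150 g. Stands beyond the pot rack; it and the pink heel may swap places
- heel_base (a point): Centre of the underside of the red heel block, 28 mm below heel_center
- heel_breast (a point): Lower edge of the red heel's flat breast face, in its middle: 32 mm from heel_base along the heel's -x
- rack: Fixed wooden pot rack between the heels and the plate, 310 mm (x) by 84 mm (y), floor 8 mm thick, side rails 30 mm and ends 45 mm tall; origin at the centre of its underside. The pots in it reach 88 mm above the bench
- pot0: Pink (white cap) paint pot, closed jar of 62 mm diameter and 80 mm tall, standing loose in the rack; origin at the centre of its underside. Leave alone
- pot1: Red (red cap) paint pot, closed jar of 62 mm diameter and 80 mm tall, standing loose in the rack; origin at the centre of its underside. Leave alone
- pot2: Magenta (black cap) paint pot, closed jar of 62 mm diameter and 80 mm tall, standing loose in the rack; origin at the centre of its underside. Leave alone
- pink_heel_center (a point): Centre of the pink heel block, same shape and size as the red one; leave alone
- bottle: Pink bottle, 68 mm diameter, 150 mm tall, origin at the centre of its underside; leave alone
- cap: Open red cap, 60 mm wide, 22 mm tall, origin at the centre of its underside; leave alone
- scraper: The scraper block; origin at the centre of its underside, axes as for scraper_center
- heel: The red heel block; origin at the centre of its underside, axes as for heel_center
- plate: The gluing plate; origin at the centre of its underside, 25 mm below seat

How it is judged (in metres and radians):
On the way, in this order (a step that is already met when the one before it is completed fails the run):
1. the scraper is held and lifted (height (world z) of scraper_center above 0.042 m and contact force between the fingers and scraper above 1 N), for 0.1 s.
2. all four chips are off the plate while the scraper is held (height (world z) of each of chip0, chip1, chip2, chip3 below 0.02 m and contact force between the fingers and scraper above 1 N), for 0.1 s.
3. the scraper stands upright on the bench clear of the plate, let go (angle between scraper_center's own z axis and vertical below 0.2 rad and height (world z) of scraper_center below 0.04 m and horizontal distance between scraper_center and seat above 0.12 m and contact force between the fingers and scraper below 0.05 N and linear speed of scraper below 0.02 m/s), for 0.1 s.
4. the held red heel passes above the pot rack (height (world z) of heel_base above 0.088 m and contact force between the fingers and heel above 1 N and y of heel_center in the frame of rack between -0.05 and 0.05 m and x of heel_center in the frame of rack between -0.18 and 0.18 m), for 0.02 s.
At the end, for the whole second after the job is handed in: Fingers hold the red heel still, off the plate: underside 2-16 mm above it, within 8 mm and 8 degrees of the outline, flat face on the flat side, tilt under 6 degrees. Chips down on the bench (lower face under 20 mm). Scraper upright on the bench, 120 mm or more from the outline, let go (height (world z) of each of chip0, chip1, chip2, chip3 below 0.02 m and angle between scraper_center's own z axis and vertical below 0.2 rad and height (world z) of scraper_center below 0.04 m and horizontal distance between scraper_center and seat above 0.12 m and contact force between each of the arm, the fingers and scraper below 0.05 N and z of heel_base in the frame of seat between 0.002 and 0.016 m and horizontal distance between heel_base and seat below 0.008 m and angle between the x axis of heel_base and the x axis of seat, either way round below 0.14 rad and horizontal distance between heel_breast and seat_breast below 0.02 m and angle between heel_base's own z axis and vertical below 0.1 rad and contact force between heel and plate below 0.05 N and contact force between the fingers and heel above 1 N and linear speed of heel below 0.02 m/s); the arm keeps its last pose, push and grip.
It fails at once if the fingers or the heel touch a chip (contact force between any of the fingers, heel and chip0 above 0.5 N or contact force between any of the fingers, heel and chip1 above 0.5 N or contact force between any of the fingers, heel and chip2 above 0.5 N or contact force between any of the fingers, heel and chip3 above 0.5 N).
It fails at once if the heel touches the plate (contact force between heel and plate above 0.5 N).
It fails at once if a paint pot is shifted or tipped (distance of any of pot0, pot1, pot2 from where it was at the start of the episode above 0.02 m or angle between any of pot0, pot1, pot2's own z axis and vertical above 0.25 rad).
It fails at once if the pink heel, bottle or cap is moved (distance of any of pink_heel_center, bottle, cap from where it was at the start of the episode above 0.02 m).
It also fails if it takes over 69 s, if anything falls off the work surface, if the arm or the gripper's body presses on something with over 40 N, if the wrist force passes 120 N, or if a joint passes its speed limit or range.

ROBOT

A 6-joint arm with a two-finger parallel gripper is mounted at the origin on the work surface. World frame = base frame: x ahead of the robot, y to its left, z up, the work surface at z = 0. Lengths are in mm, angles in degrees, forces in N, time in s.
With the tool pointing down it reaches from about 300 to 850 mm from the base axis. Payload 4.2 kg.
Tool frame: the origin (TCP) lies at the very end of the fingers, on their centre line; the grasp point (between the pads) lies env.pinch_z behind it (env.pinch_z is the distance from the TCP to the grasp point, in mm); z points along the fingers, y is the line along which they close (so a half turn about z gives the same grasp; the last joint's range is limited). The gripper opens to 91 mm and grips with 3 to 60 N. Pads are 32 mm wide; open, the fingers measure 118 mm over their backs; the gripper's body (76 mm by 178 mm) begins 60 mm behind the grasp point.
Start: joints at [71.505, 18.312, 89.639, -0, 72.044, -1.146], TCP at [171.464, 548.856, 213.976] pointing down, gripper open.
Joint ranges: [-177.97, 177.97], [-48.28, 115.42], [12.27, 149.76], [-77.06, 257.06], [2.81, 150.46], [-146.56, 146.56]. Speed limits (degrees/s): [147.25, 147.25, 180, 180, 180, 180].

INTERFACE

Orientations are given as [roll, pitch, yaw] about the fixed x, y, z axes, in that order (R = Rz(yaw) Ry(pitch) Rx(roll)).
In Python, from workcell import state, vision, job_done, env gives the robot as it stands.
- The arm moves only by the tool servo_tool, never from a script. Its argument "rows" is a list of rows, each a list of 5 numbers: the shift along the tool's x, y, z scaled (see below), then the turn about the tool's z scaled (see below), then the opening, from 0 (shut) to 1 (fully open). A call has 1 to 20 rows; each row is the pose to reach, as a shift and turn from the pose commanded when the call began, along the tool's axes at that moment; what a row does not reach only later rows make up. The controller multiplies each number of a shift by 200 mm and each number of a turn by 90 degrees. A row lasts 1/12 s, in which the tool goes at most 41.7 mm and 7.16 degrees, less where a joint would pass 70% of its speed; a pose out of reach is approached as far as the arm can. A call with a number of a shift or a turn outside -1 to 1 is refused whole. A call with a gripper value outside its range is refused whole. The fingers move at their own pace and stop on an object; "force" is the grip in N (left out, the last holds). Time passes only in rows, so rows that repeat a pose let the fingers close. It gives the time, the measured TCP pose, the force, the opening and the grip force at its end, in the units of the state.
- state(): the state, without advancing time (a new reading comes with each control period).
- vision.grab_frame(name): name is "scene" or "top" or "wrist"; returns the picture (384x512x3 uint8, red, green, blue); there is no depth.
- vision.camera_info(name): a dict with "vertical_fov" (degrees; the focal length in pixels is half the picture's height over the tangent of half this angle, whatever the lens; pixels are square), "cx", "cy" (the principal point, pixels), "distortion" ([k1, k2, p1, p2, k3] as OpenCV has them; the pictures are not rectified), "T" (4x4, takes a point from camera to world coordinates). Camera axes: x right, y up, looking along -z (the intrinsics and any distortion apply to the point x, -y, -z); pixel columns grow to the right and rows downward; lengths in mm; the calibration is good to about 2 mm. A picture is of the moment at which its call begins: read the wrist's pose just before it. camera_info takes no time and is no camera call; for the wrist camera it gives the pose at the moment of the call.
- job_done(): hands the job in; it is judged then, once.
The state is a dict: "time_s": time; "qpos": joint angles; "qvel": joint speeds; "effort": joint torques, N m; "ee_pos": TCP position; "ee_rot": TCP orientation; "force": force on the tool from outside, world axes, zero at the start; "torque": the same for the moment, N m; "gripper_width": finger opening in mm; "gripper_force": force on a finger pad.
Only numpy, scipy, OpenCV 4.12 (cv2) and the standard library are available. Lean on these libraries where they do the work, as an engineer would, in place of code of your own. Each camera call takes 0.05 s, during which the arm holds its last target. There are 200 camera calls.

## Working session

There is one attempt and no reset: what is moved stays moved. The work goes in short steps, Python scripts to look and compute and a tool call to move; the robot and the scene stay as the last step left them, time stands still between calls to the robot, and variables do not carry over. Pictures are saved under pics/ and viewed, at most 13 in all, crops included, and the job is handed in when it is done.

Besides the shell and the picture viewer there is one more tool, called after ">>>" as name(argument=value, ...) on one line, values as JSON. servo_tool: Moves the arm, as the interface text tells. Its arguments: {"type":"object","properties":{"rows":{"type":"array"},"force":{"type":"number"}},"required":["rows"]}

```bash
mkdir -p pics; cat > h.py <<'E'
import numpy as np, cv2
from workcell import state, vision, job_done, env
def K(ci):
    f=192/np.tan(np.radians(ci["vertical_fov"])/2)
    return np.array([[f,0,ci["cx"]],[0,f,ci["cy"]],[0,0,1.]]),np.array(ci["distortion"],float)
def ray(ci,px,z):
    k,d=K(ci);T=np.array(ci["T"])
    p=cv2.undistortPoints(np.array(px,float).reshape(-1,1,2),k,d).reshape(-1,2)
    v=np.c_[p[:,0],-p[:,1],-np.ones(len(p))]@T[:3,:3].T;o=T[:3,3]
    return o+v*((z-o[2])/v[:,2])[:,None]
def save(n,im): cv2.imwrite("pics/"+n+".png",im[:,:,::-1])
E
python3 - <<'E'
from h import *
for n in("top","scene"):
    ci=vision.camera_info(n);print(n,np.round(ci["T"],2).tolist(),ci["vertical_fov"],ci["distortion"])
    im=vision.grab_frame(n);np.save(n+".npy",im);save(n+"0",im)
s=state();print(s["time_s"],s["ee_pos"],s["ee_rot"],env.pinch_z,s["gripper_width"])
E
```

```text
top [[0.0, 0.99, -0.17, 395.76], [-1.0, 0.0, -0.01, -28.73], [-0.01, 0.17, 0.99, 883.99], [0.0, 0.0, 0.0, 1.0]] 57.25763090096137 [0.01886573 0.         0.         0.         0.        ]
scene [[-0.23, -0.77, 0.59, 1181.15], [0.97, -0.17, 0.15, 142.15], [-0.01, 0.61, 0.79, 870.63], [0.0, 0.0, 0.0, 1.0]] 48.83161636212274 [-0.04386102  0.          0.          0.          0.        ]
0.1 [171.30538113 548.42109633 213.23936056] [-1.79911670e+02 -1.74906707e-03  1.62650543e+02] 18.8 91.3219679004902
```

View pics/top0.png

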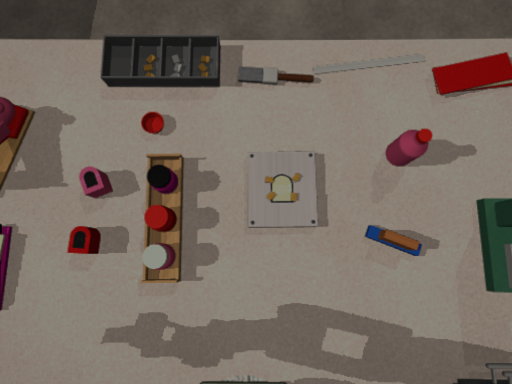

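View pics/scene0.png

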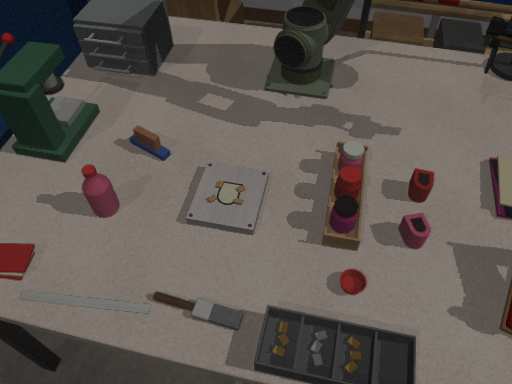

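The top view shows the plate centred at about (282,189) with four chips around the D (round side up). The scraper is at (393,240), the red heel at (84,240), the pink heel at (95,182), the rack at (163,218), the bottle at (405,148) and the cap at (152,122).

```bash
cat > m.py <<'E'
from h import *
im=np.load("top.npy");ci=vision.camera_info("top")
hsv=cv2.cvtColor(im,cv2.COLOR_RGB2HSV)
def blobs(lo,hi,box,z,mina=15,n=5):
    m=cv2.inRange(hsv,np.array(lo),np.array(hi));q=np.zeros_like(m);x0,y0,x1,y1=box;q[y0:y1,x0:x1]=m[y0:y1,x0:x1]
    c,_=cv2.findContours(q,cv2.RETR_EXTERNAL,cv2.CHAIN_APPROX_NONE)
    for k in sorted(c,key=cv2.contourArea)[::-1][:n]:
        if cv2.contourArea(k)<mina: continue
        w=ray(ci,k.reshape(-1,2),z)[:,:2].astype(np.float32)
        r=cv2.minAreaRect(w);print(np.round(r[0],1),np.round(r[1],1),round(r[2],1))
print("foot");blobs((100,120,40),(130,255,255),(355,215,430,265),20)
print("grip");blobs((3,120,60),(20,255,255),(355,215,430,265),65)
print("chips");blobs((10,90,90),(25,255,255),(247,150,318,228),31)
print("redheel");blobs((0,0,0),(180,255,45),(68,225,102,256),56)
print("pinkheel");blobs((0,0,0),(180,255,45),(78,165,112,196),56)
print("plate");blobs((0,0,60),(180,40,255),(240,143,325,235),25)
print("hsv",hsv[200,260],hsv[190,282],hsv[187,270],hsv[190,235],hsv[240,405])
print("screws")
g=im[...,:].max(2)
for cx,cy in((252,155),(312,155),(253,222),(312,222)):
    p=g[cy-5:cy+6,cx-5:cx+6].astype(float);w=np.clip(np.median(p)-30-p,0,None);yy,xx=np.mgrid[cy-5:cy+6,cx-5:cx+6]
    print(np.round(ray(ci,[(w*xx).sum()/w.sum(),(w*yy).sum()/w.sum()],25),1))
print("rack",np.round(ray(ci,[(148,155),(182,155),(144,281),(181,281)],35)[:,:2],0).tolist())
print("pots",np.round(ray(ci,[(160,179),(158,218),(156,257)],88)[:,:2],0).tolist())
print("bottle,cap",np.round(ray(ci,[(425,136)],150),0),np.round(ray(ci,[(152,122)],22),0))
big=cv2.resize(im[140:270,230:430],None,fx=4,fy=4,interpolation=cv2.INTER_CUBIC);save("crop",big)
save("h",cv2.resize(im[155:265,60:190],None,fx=4,fy=4,interpolation=cv2.INTER_CUBIC))
E
python3 m.py
```

```text
foot
[ 428.9 -360.1] [131.8  30. ] 68.6
grip
[ 429.3 -355.6] [89.  25.6] 69.3
chips
[536.1 -64.5] [13.9 19.4] 45.3
[ 582.1 -127.1] [13.7 19.7] 55.5
[ 533.2 -119. ] [14.7 17.6] 89.1
[575.6 -60.3] [12.6 19.8] 0.1
redheel
[425.3 349.5] [57.3 23.2] 4.9
[427.2 385.1] [37.  25.1] 0.1
pinkheel
[571.7 372.1] [35.1 24.5] 22.3
plate
[565.1 -93.8] [212.9 212.8] 0.1
hsv [ 13  26 135] [ 30  33 141] [ 9 19 95] [ 17  38 141] [ 12 173 122]
screws
[[638.9 -16.4  25. ]]
[[ 641.1 -164.3   25. ]]
[[467.1 -20.1  25. ]]
[[ 472.1 -167.2   25. ]]
rack [[636.0, 242.0], [637.0, 157.0], [331.0, 234.0], [331.0, 147.0]]
pots [[564.0, 194.0], [474.0, 194.0], [387.0, 194.0]]
bottle,cap [[ 647. -392.  150.]] [[728. 240.  22.]]
```

View pics/crop.png

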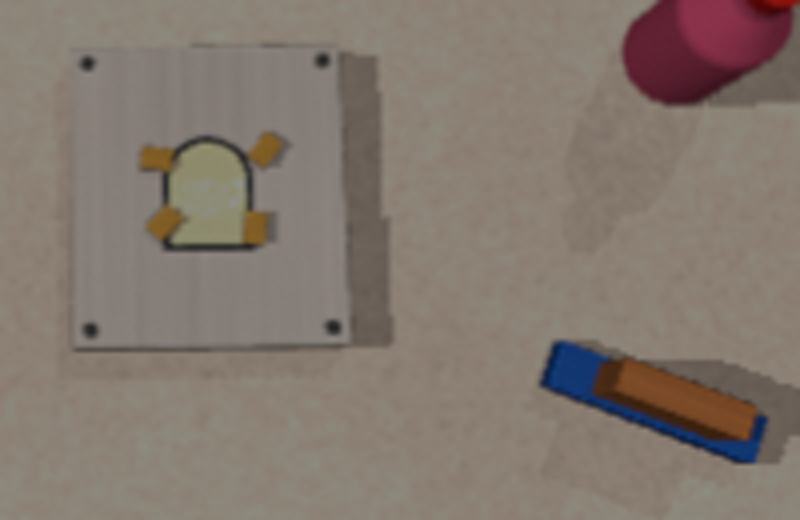

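The crop confirms the plate is nearly square to the world. The D's flat side faces −x, and the chips sit around it at x 525–590, y −50 to −135. The scraper's long axis is at about 69°.

```bash
cat >> h.py <<'E'
def go(x,y,z,yaw):
    s=state();p=np.array(s["ee_pos"]);from scipy.spatial.transform import Rotation as R
    r=R.from_euler("xyz",s["ee_rot"],degrees=True).as_matrix()
    d=r.T@(np.array([x,y,z])-p);dy=(s["ee_rot"][2]-yaw+180)%360-180
    print("at",np.round(p,1),np.round(s["ee_rot"],2),"shift/200",np.round(d/200,4),"turn/90",round(dy/90,4),"dist",round(np.linalg.norm(d)))
E
python3 -c "
from h import *
go(330,400,230,140);go(470,200,230,110);go(429,-358,180,68.6)"
```

```text
at [171.3 548.4 213.2] [-179.91   -0.    162.65] shift/200 [-0.9787 -0.4719 -0.0831] turn/90 0.2517 dist 218
at [171.3 548.4 213.2] [-179.91   -0.    162.65] shift/200 [-1.945  -1.2176 -0.082 ] turn/90 0.585 dist 459
at [171.3 548.4 213.2] [-179.91   -0.    162.65] shift/200 [-2.5813 -3.9414  0.1722] turn/90 1.045 dist 943
```

View pics/h.png

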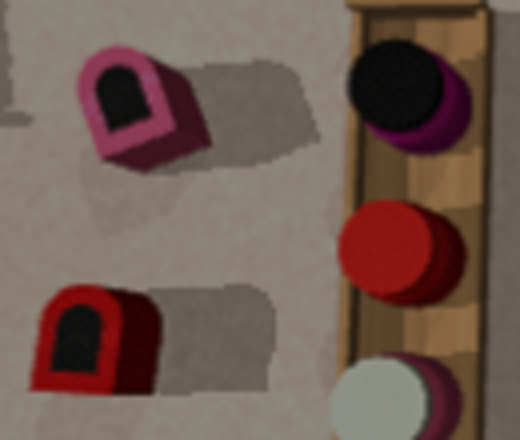

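The red heel's breast edge faces down in the picture and it is turned only a few degrees. I'm moving towards the scraper.

>>> servo_tool(rows=[[-0.98,-0.47,-0.08,0.25,1],[-0.98,-0.47,-0.08,0.25,1],[-0.98,-0.47,-0.08,0.25,1],[-0.98,-0.47,-0.08,0.25,1],[-0.98,-0.47,-0.08,0.25,1],[-0.98,-0.47,-0.08,0.25,1],[-0.98,-0.47,-0.08,0.25,1]])

```text
time_s: 0.68
ee_pos: [332.2, 398.9, 230.0]
ee_rot: [180.0, 0.0, 139.9]
force: [0.3, 0.0, -0.2]
gripper_width: 91.4
gripper_force: 0.0
```

```bash
python3 -c "
from h import *
go(470,210,230,110);go(470,0,230,90)"
```

```text
at [332.2 398.9 230. ] [1.8000e+02 2.0000e-02 1.3989e+02] shift/200 [-1.1352e+00 -2.7860e-01  5.0000e-04] turn/90 0.3322 dist 234
at [332.2 398.9 230. ] [1.8000e+02 2.0000e-02 1.3989e+02] shift/200 [-1.8116e+00 -1.0817e+00  7.0000e-04] turn/90 0.5544 dist 422
```

>>> servo_tool(rows=[[-1,-0.4,0,0.33,1],[-1,-0.4,0,0.33,1],[-1,-0.4,0,0.33,1],[-1,-0.4,0,0.33,1],[-1,-0.4,0,0.33,1],[-1,-0.4,0,0.33,1],[-1,-0.4,0,0.33,1]])

```text
time_s: 1.27
ee_pos: [433.1, 210.5, 229.6]
ee_rot: [-180.0, -0.0, 110.3]
force: [-0.4, 0.8, -1.0]
gripper_width: 91.4
gripper_force: 0.0
```

```bash
python3 -c "
from h import *
go(470,0,230,90);go(450,-190,200,80)"
```

```text
at [433.1 210.5 229.6] [-1.7997e+02 -3.0000e-02  1.1030e+02] shift/200 [-1.0513 -0.1921 -0.0024] turn/90 0.2256 dist 214
at [433.1 210.5 229.6] [-1.7997e+02 -3.0000e-02  1.1030e+02] shift/200 [-1.9077 -0.6154  0.1473] turn/90 0.3367 dist 402
```

>>> servo_tool(rows=[[-1,-0.19,0,0.23,1],[-1,-0.19,0,0.23,1],[-1,-0.19,0,0.23,1],[-1,-0.19,0,0.23,1],[-1,-0.19,0,0.23,1],[-1,-0.19,0,0.23,1]])

```text
time_s: 1.77
ee_pos: [467.9, 7.7, 229.7]
ee_rot: [180.0, 0.1, 89.6]
force: [-0.7, 0.2, 0.8]
gripper_width: 91.5
gripper_force: 0.0
```

>>> servo_tool(rows=[[-1,-0.1,0.1,0.12,1],[-1,-0.1,0.1,0.12,1],[-1,-0.1,0.1,0.12,1],[-1,-0.1,0.1,0.12,1],[-1,-0.1,0.1,0.12,1],[-1,-0.1,0.1,0.12,1]])

```text
time_s: 2.27
ee_pos: [446.6, -191.8, 209.0]
ee_rot: [-180.0, 0.1, 78.8]
force: [-0.1, -0.4, 0.4]
gripper_width: 91.1
gripper_force: 0.0
```

```bash
python3 -c "
from h import *
go(429,-358,150,68.6)"
```

```text
at [ 446.6 -191.8  209. ] [-1.7996e+02  6.0000e-02  7.8810e+01] shift/200 [-0.832   0.0753  0.2956] turn/90 0.1135 dist 177
```

>>> servo_tool(rows=[[-0.83,0.075,0.25,0.113,1],[-0.83,0.075,0.25,0.113,1],[-0.83,0.075,0.25,0.113,1],[-0.83,0.075,0.25,0.113,1],[-0.83,0.075,0.25,0.113,1],[-0.83,0.075,0.25,0.113,1],[-0.83,0.075,0.25,0.113,1]])

```text
time_s: 2.85
ee_pos: [430.4, -352.8, 159.5]
ee_rot: [-179.9, -0.1, 68.9]
force: [0.3, 1.6, 0.9]
gripper_width: 91.1
gripper_force: 0.0
```

```bash
python3 - <<'E'
from h import *
go(429,-358,28,68.6)
ci=vision.camera_info("wrist");im=vision.grab_frame("wrist")
hsv=cv2.cvtColor(im,cv2.COLOR_RGB2HSV)
for lo,hi,z in(((100,120,40),(130,255,255),20),((3,110,60),(20,255,255),65)):
    m=cv2.inRange(hsv,lo,hi);c,_=cv2.findContours(m,cv2.RETR_EXTERNAL,cv2.CHAIN_APPROX_NONE)
    for k in sorted(c,key=cv2.contourArea)[::-1][:2]:
        r=cv2.minAreaRect(ray(ci,k.reshape(-1,2),z)[:,:2].astype(np.float32));print(cv2.contourArea(k),np.round(r[0],1),np.round(r[1],1),round(r[2],1),cv2.boundingRect(k))
save("w1",im)
E
```

```text
at [ 430.4 -352.8  159.5] [-1.7994e+02 -1.2000e-01  6.8860e+01] shift/200 [-0.028   0.0035  0.6577] turn/90 0.0029 dist 132
432.5 [ 446.4 -316.2] [27.7 26.5] 69.6 (244, 138, 24, 25)
0.0 [ 453.5 -335.2] [0. 0.] 0.0 (267, 163, 1, 1)
2620.0 [ 507.7 -500.8] [ 21.2 278.1] 68.9 (242, 278, 242, 18)
1290.5 [ 430.1 -360. ] [79.8 19. ] 68.6 (247, 161, 19, 75)
```

View pics/w1.png

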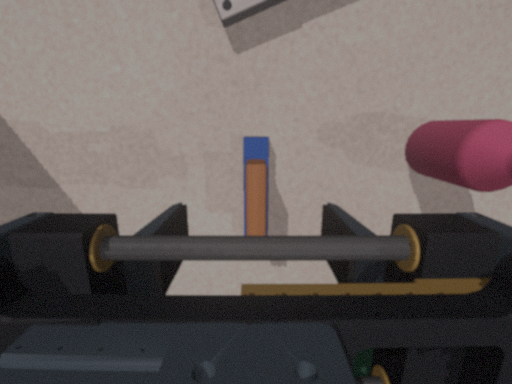

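The wrist view shows the grip (column 257) midway between the two fingers (185 and 325). I'll descend and grip.

>>> servo_tool(rows=[[-0.038,0.003,0.4,0.003,1],[-0.038,0.003,0.55,0.003,1],[-0.038,0.003,0.655,0.003,1],[-0.038,0.003,0.655,0.003,1],[-0.038,0.003,0.655,0.003,1],[-0.038,0.003,0.655,0.003,1],[-0.038,0.003,0.655,0.003,0],[-0.038,0.003,0.655,0.003,0],[-0.038,0.003,0.655,0.003,0],[-0.038,0.003,0.655,0.003,0],[-0.038,0.003,0.655,0.003,0],[-0.038,0.003,0.655,0.003,0],[-0.038,0.003,0.655,0.003,0],[-0.038,0.003,0.655,0.003,0],[-0.038,0.003,0.655,0.003,0],[-0.038,0.003,0.655,0.003,0],[-0.038,0.003,0.655,0.003,0],[-0.038,0.003,0.655,0.003,0]], force=40)

```text
time_s: 4.4
ee_pos: [427.0, -362.6, 28.8]
ee_rot: [180.0, -0.0, 68.5]
force: [0.2, -0.4, -1.1]
gripper_width: 22.0
gripper_force: 40.0
```

>>> servo_tool(rows=[[0,0,-0.15,0,0],[0,0,-0.3,0,0],[0,0,-0.4,0.05,0],[0,0,-0.4,0.13,0],[0,0,-0.4,0.2,0],[0,0,-0.4,0.28,0],[0,0,-0.4,0.36,0],[0,0,-0.4,0.44,0],[0,0,-0.4,0.52,0],[0,0,-0.4,0.6,0],[0,0,-0.4,0.68,0],[0,0,-0.4,0.747,0],[0,0,-0.4,0.747,0]])

```text
time_s: 5.48
ee_pos: [426.6, -362.3, 108.4]
ee_rot: [-179.9, 0.1, 1.2]
force: [-0.3, -1.0, -1.7]
gripper_width: 22.0
gripper_force: 40.0
```

```bash
python3 -c "
from h import *
go(500,-200,110,1.3);go(556,-26,110,1.3)"
```

```text
at [ 426.6 -362.3  108.4] [-1.7995e+02  5.0000e-02  1.1800e+00] shift/200 [ 0.3839 -0.8035 -0.0075] turn/90 -0.0013 dist 178
at [ 426.6 -362.3  108.4] [-1.7995e+02  5.0000e-02  1.1800e+00] shift/200 [ 0.6817 -1.6676 -0.0069] turn/90 -0.0013 dist 360
```

>>> servo_tool(rows=[[0.34,-0.834,-0.05,0,0],[0.34,-0.834,-0.05,0,0],[0.34,-0.834,-0.05,0,0],[0.34,-0.834,-0.05,0,0],[0.34,-0.834,-0.05,0,0],[0.34,-0.834,-0.05,0,0]])

```text
time_s: 5.98
ee_pos: [492.0, -191.1, 119.0]
ee_rot: [-179.9, -0.0, 1.7]
force: [0.6, -0.6, -1.5]
gripper_width: 21.9
gripper_force: 40.0
```

>>> servo_tool(rows=[[0.34,-0.834,0,0,0],[0.34,-0.834,0,0,0],[0.34,-0.834,0,0,0],[0.34,-0.834,0,0,0],[0.34,-0.834,0,0,0],[0.34,-0.834,0,0,0],[0.34,-0.834,0,0,0],[0.34,-0.834,0,0,0]])

```text
time_s: 6.65
ee_pos: [554.7, -27.6, 118.6]
ee_rot: [180.0, 0.1, 1.3]
force: [-1.0, -0.4, -2.2]
gripper_width: 21.6
gripper_force: 40.0
```

```bash
python3 - <<'E'
from h import *
go(556,-26,56,1.3)
im=vision.grab_frame("top");ci=vision.camera_info("top");hsv=cv2.cvtColor(im,cv2.COLOR_RGB2HSV)
save("t2",cv2.resize(im[90:270,200:400],None,fx=4,fy=4)[:600])
ci=vision.camera_info("scene");im=vision.grab_frame("scene");save("s2",cv2.resize(im[80:260,150:320],None,fx=3,fy=3))
E
```

```text
at [554.7 -27.6 118.6] [1.7996e+02 7.0000e-02 1.2700e+00] shift/200 [ 0.007  -0.0081  0.3131] turn/90 -0.0003 dist 63
```

View pics/s2.png

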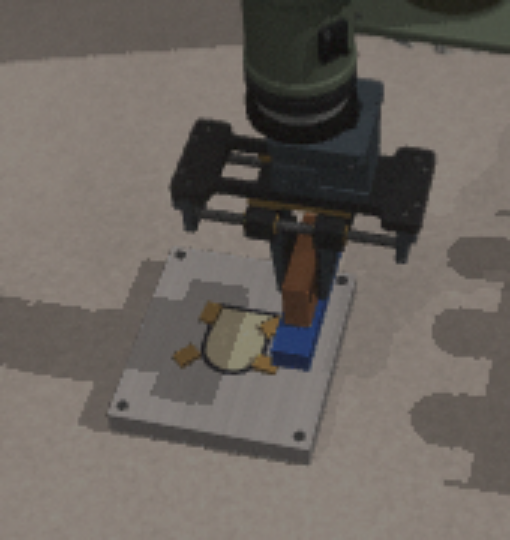

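The scraper hangs above the +y strip of the plate, clear of the chips. I'll lower it to about 1 mm above the plate, then sweep towards −y.

>>> servo_tool(rows=[[0.007,-0.008,0.15,0,0],[0.007,-0.008,0.25,0,0],[0.007,-0.008,0.3,0,0],[0.007,-0.008,0.318,0,0],[0.007,-0.008,0.318,0,0],[0.007,-0.008,0.318,0,0]])

```text
time_s: 7.25
ee_pos: [557.6, -25.0, 56.1]
ee_rot: [180.0, -0.1, 1.2]
force: [-0.2, 1.0, -1.5]
gripper_width: 21.9
gripper_force: 40.0
```

>>> servo_tool(rows=[[0,0.03,0.004,0,0],[0,0.08,0.004,0,0],[0,0.13,0.004,0,0],[0,0.18,0.004,0,0],[0,0.23,0.004,0,0],[0,0.28,0.004,0,0],[0,0.33,0.004,0,0],[0,0.38,0.004,0,0],[0,0.43,0.004,0,0],[0,0.48,0.004,0,0],[0,0.53,0.004,0,0],[0,0.58,0.004,0,0],[0,0.63,0.004,0,0],[0,0.68,0.004,0,0],[0,0.73,0.004,0,0],[0,0.78,0.004,0,0],[0,0.83,0.004,0,0],[0,0.87,0.004,0,0],[0,0.9,0.004,0,0],[0,0.9,0.004,0,0]])

```text
time_s: 8.92
ee_pos: [561.0, -205.6, 54.5]
ee_rot: [180.0, -0.0, 1.2]
force: [-0.0, -0.2, -2.0]
gripper_width: 21.8
gripper_force: 40.0
```

```bash
python3 - <<'E'
from h import *
go(556,-220,56,1.3)
im=vision.grab_frame("scene");save("s3",cv2.resize(im[100:260,120:300],None,fx=4,fy=4)[:600])
E
```

```text
at [ 561.  -205.6   54.5] [ 1.7998e+02 -2.0000e-02  1.2200e+00] shift/200 [-0.0263  0.0712 -0.0075] turn/90 -0.0009 dist 15
```

View pics/s3.png

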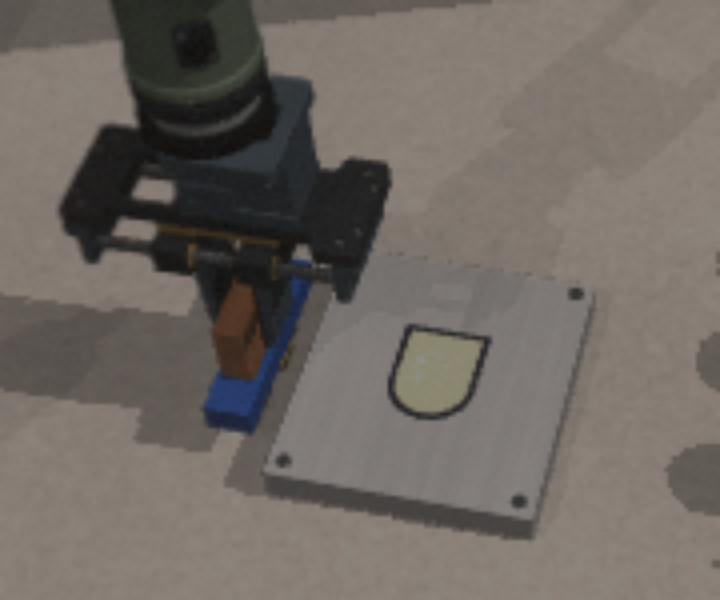

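The plate is empty, with the chips dropped between the plate edge and the scraper. I'll lift and carry the scraper to a clear spot.

>>> servo_tool(rows=[[0,0.01,-0.15,0,0],[0,0.02,-0.3,0,0],[0,0.04,-0.35,0,0],[-0.2,0.2,-0.35,0,0],[-0.35,0.35,-0.35,0,0],[-0.5,0.5,-0.35,0,0],[-0.67,0.66,-0.35,0,0],[-0.67,0.66,-0.3,0,0],[-0.67,0.66,-0.15,0,0],[-0.67,0.66,0,0,0],[-0.67,0.66,0,0,0],[-0.67,0.66,0,0,0]])

```text
time_s: 9.97
ee_pos: [428.7, -338.3, 53.2]
ee_rot: [-179.8, 0.2, 1.3]
force: [-0.2, -0.7, -1.5]
gripper_width: 22.3
gripper_force: 40.0
```

```bash
python3 - <<'E'
from h import *
go(430,-340,29.3,1.3)
im=vision.grab_frame("top");ci=vision.camera_info("top");hsv=cv2.cvtColor(im,cv2.COLOR_RGB2HSV)
m=cv2.inRange(hsv,(12,110,70),(25,255,255));c,_=cv2.findContours(m,cv2.RETR_EXTERNAL,cv2.CHAIN_APPROX_NONE)
for k in c:
    x,y,w,h=cv2.boundingRect(k)
    if 230<x<420 and 120<y<260: print(x,y,w,h,cv2.contourArea(k),np.round(ray(ci,[(x+w/2,y+h/2)],6)[0,:2]))
E
```

```text
at [ 428.7 -338.3   53.2] [-179.83    0.18    1.29] shift/200 [0.0066 0.0092 0.1194] turn/90 -0.0001 dist 24
390 255 1 1 0.0 [ 392. -357.]
386 255 2 1 0.0 [ 392. -348.]
414 253 2 2 0.5 [ 396. -416.]
388 222 1 2 0.0 [ 471. -357.]
324 199 8 6 31.0 [ 523. -209.]
322 190 6 8 26.5 [ 544. -202.]
323 178 8 5 28.0 [ 579. -209.]
323 170 8 6 31.0 [ 598. -209.]
```

Four chips are on the bench at y ≈ −205, at full size. I'll set the scraper down and release it.

>>> servo_tool(rows=[[0,0,0.06,0,0],[0,0,0.1,0,0],[0,0,0.117,0,0],[0,0,0.121,0,0],[0,0,0.122,0,0],[0,0,0.122,0,0]])

```text
time_s: 10.52
ee_pos: [430.2, -339.5, 30.7]
ee_rot: [180.0, -0.1, 1.3]
force: [-0.2, 0.4, -2.6]
gripper_width: 21.4
gripper_force: 40.0
```

>>> servo_tool(rows=[[0,0,0.004,0,0],[0,0,0.008,0,0],[0,0,0.008,0,0],[0,0,0.008,0,0]])

```text
time_s: 10.85
ee_pos: [430.1, -339.5, 28.8]
ee_rot: [180.0, -0.0, 1.3]
force: [0.9, 0.4, -0.6]
gripper_width: 21.5
gripper_force: 40.0
```

Touching down; now release and rise.

>>> servo_tool(rows=[[0,0,0,0,0.6],[0,0,0,0,1],[0,0,0,0,1],[0,0,0,0,1],[0,0,0,0,1],[0,0,0,0,1],[0,0,0,0,1],[0,0,0,0,1],[0,0,-0.15,0,1],[0,0,-0.3,0,1],[0,0,-0.5,0,1],[0,0,-0.7,0,1],[0,0,-0.85,0,1],[0,0,-0.85,0,1]])

```text
time_s: 12.02
ee_pos: [432.8, -341.7, 205.7]
ee_rot: [179.5, -0.6, 1.3]
force: [0.4, -0.5, -0.2]
gripper_width: 91.4
gripper_force: 0.0
```

```bash
python3 - <<'E'
from h import *
go(427,385,200,180);go(480,0,200,90)
im=vision.grab_frame("top");ci=vision.camera_info("top");hsv=cv2.cvtColor(im,cv2.COLOR_RGB2HSV)
m=cv2.inRange(hsv,(100,120,40),(130,255,255));m[:,:340]=0;m[:200]=0;m[290:]=0;m[:,460:]=0
k=np.argwhere(m)[:,::-1];r=cv2.minAreaRect(ray(ci,k,20)[:,:2].astype(np.float32));print(r)
im=np.load("top.npy");hsv=cv2.cvtColor(im,cv2.COLOR_RGB2HSV)
print(hsv[225:258:3,68:104:3].tolist()) if 0 else None
E
```

```text
at [ 432.8 -341.7  205.7] [179.48  -0.61   1.28] shift/200 [ 0.0518 -3.6336 -0.0039] turn/90 -1.9858 dist 727
at [ 432.8 -341.7  205.7] [179.48  -0.61   1.28] shift/200 [ 0.2737 -1.7033  0.0159] turn/90 -0.9858 dist 345
((431.0509033203125, -336.41204833984375), (127.59554290771484, 33.81947708129883), 1.1584604978561401)
```

>>> servo_tool(rows=[[0.3,-1,0,-0.5,1],[0.3,-1,0,-0.5,1],[0.3,-1,0,-0.5,1],[0.3,-1,0,-0.5,1],[0.3,-1,0,-0.5,1],[0.3,-1,0,-0.5,1],[0.3,-1,0,-0.5,1]])

```text
time_s: 12.65
ee_pos: [484.9, -135.1, 196.9]
ee_rot: [-179.8, 0.1, 46.8]
force: [0.2, 0.3, 0.5]
gripper_width: 91.0
gripper_force: 0.0
```

>>> servo_tool(rows=[[0.68,-0.75,0,-0.5,1],[0.68,-0.75,0,-0.5,1],[0.68,-0.75,0,-0.5,1],[0.68,-0.75,0,-0.5,1],[0.68,-0.75,0,-0.5,1],[0.68,-0.75,0,-0.5,1],[0.68,-0.75,0,-0.5,1]])

```text
time_s: 13.23
ee_pos: [469.6, 66.0, 197.0]
ee_rot: [-179.8, 0.0, 91.8]
force: [-0.1, -0.9, -0.0]
gripper_width: 91.1
gripper_force: 0.0
```

>>> servo_tool(rows=[[0.9,-0.1,0,-0.5,1],[0.9,-0.1,0,-0.5,1],[0.9,-0.1,0,-0.5,1],[0.9,-0.1,0,-0.5,1],[0.9,-0.1,0,-0.5,1],[0.9,-0.1,0,-0.5,1],[0.9,-0.1,0,-0.5,1]])

```text
time_s: 13.82
ee_pos: [445.6, 244.4, 196.7]
ee_rot: [-179.8, -0.1, 136.7]
force: [-0.2, 0.5, -0.2]
gripper_width: 91.3
gripper_force: 0.0
```

```bash
python3 - <<'E'
from h import *
go(410,385,190,178)
E
```

```text
at [445.6 244.4 196.7] [-1.7981e+02 -6.0000e-02  1.3672e+02] shift/200 [0.6115 0.3899 0.0329] turn/90 -0.4587 dist 145
```

```bash
python3 - <<'E'
from h import *
go(490,385,200,178)
E
```

```text
at [445.6 244.4 196.7] [-1.7981e+02 -6.0000e-02  1.3672e+02] shift/200 [ 0.3203  0.664  -0.0184] turn/90 -0.4587 dist 147
```

>>> servo_tool(rows=[[0.32,0.66,-0.02,-0.46,1],[0.32,0.66,-0.02,-0.46,1],[0.32,0.66,-0.02,-0.46,1],[0.32,0.66,-0.02,-0.46,1],[0.32,0.66,-0.02,-0.46,1],[0.32,0.66,-0.02,-0.46,1],[0.32,0.66,-0.02,-0.46,1],[0.32,0.66,-0.02,-0.46,1]])

```text
time_s: 14.48
ee_pos: [491.3, 382.7, 201.0]
ee_rot: [-179.9, -0.1, 177.5]
force: [0.1, -0.7, -0.4]
gripper_width: 91.3
gripper_force: 0.0
```

```bash
python3 - <<'E'
from h import *
go(420,385,100,178)
ci=vision.camera_info("wrist");im=vision.grab_frame("wrist");np.save("w2.npy",im)
save("w2",im);print(np.round(np.array(ci["T"]),2).tolist())
k,d=K(ci)
E
```

```text
at [491.3 382.7 201. ] [-1.7990e+02 -1.3000e-01  1.7754e+02] shift/200 [ 0.3553 -0.0029  0.5057] turn/90 -0.0051 dist 124
[[0.04, -0.97, -0.24, 424.19], [1.0, 0.04, 0.01, 386.14], [-0.0, -0.24, 0.97, 371.29], [0.0, 0.0, 0.0, 1.0]]
```

View pics/w2.png

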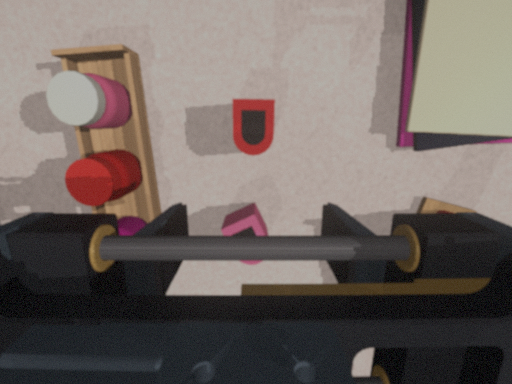

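The wrist view shows the red heel at (253,126), with its breast edge at row 100 and its round end at row 155.

```bash
python3 - <<'E'
from h import *
im=np.load("w2.npy");ci=vision.camera_info("wrist");hsv=cv2.cvtColor(im,cv2.COLOR_RGB2HSV)
roi=(slice(90,165),slice(222,285))
v=hsv[roi];print("black",hsv[128,253],"top red",hsv[105,253],hsv[125,240])
blk=cv2.inRange(v,(0,0,0),(180,255,60));red=cv2.inRange(v,(0,150,90),(8,255,255))|cv2.inRange(v,(172,150,90),(180,255,255))
for n,m in(("black",blk),("red",red)):
    c,_=cv2.findContours(m,cv2.RETR_EXTERNAL,cv2.CHAIN_APPROX_NONE);k=max(c,key=cv2.contourArea)
    w=ray(ci,k.reshape(-1,2)+[222,90],56)[:,:2].astype(np.float32);r=cv2.minAreaRect(w);print(n,np.round(r[0],1),np.round(r[1],1),round(r[2],1),cv2.boundingRect(k))
    # angle from flat edge: points with smallest x
    for lo,hi in((-26,-8),):
        pass
    q=w-np.array(r[0]);
    e=q[(q[:,0]<q[:,0].min()+4)&(abs(q[:,1])<9)];print(" breast x",e[:,0].mean()+r[0][0],"slope deg",np.degrees(np.arctan(np.polyfit(e[:,1],e[:,0],1)[0])))
    for sgn in(1,-1):
        e=q[(q[:,1]*sgn>max(q[:,1]*sgn)-4)&(q[:,0]>q[:,0].min()+4)&(q[:,0]<4)];print(" side y",e[:,1].mean()+r[0][1],"slope",np.degrees(np.arctan(np.polyfit(e[:,0],e[:,1],1)[0])))
E
```

```text
black [10 38 61] top red [  1 171 164] [  0 164 160]
black [426.4 383.9] [23.1 34.1] 87.1 (21, 22, 21, 31)
 breast x 409.6816806793213 slope deg 1.8150674806928688
 side y 394.22931416829425 slope -5.355798860829228
 side y 373.64879653033086 slope 5.274745646275932
red [426.3 383.9] [44.4 59.9] 87.6 (12, 10, 39, 54)
 breast x 396.6647434234619 slope deg 3.75418137819468
 side y 406.2884691026476 slope -1.5197402819757218
 side y 362.56154196602955 slope -3.3904949213106206
```

>>> servo_tool(rows=[[0.2,-0.008,0.05,0,1],[0.375,-0.008,0.2,0,1],[0.375,-0.008,0.35,0,1],[0.375,-0.008,0.5,0,1],[0.375,-0.008,0.65,0,1],[0.375,-0.008,0.8,0,1],[0.375,-0.008,0.88,0,1],[0.375,-0.008,0.91,0,1],[0.375,-0.008,0.91,0,1],[0.375,-0.008,0.91,0,1]])

```text
time_s: 15.37
ee_pos: [417.4, 384.8, 21.2]
ee_rot: [179.9, 0.0, 177.6]
force: [-0.0, 0.2, -0.7]
gripper_width: 91.5
gripper_force: 0.0
```

```bash
python3 - <<'E'
from h import *
go(416.3,384.4,19,177.4)
E
```

```text
at [417.4 384.8  21.2] [1.7995e+02 5.0000e-02 1.7761e+02] shift/200 [ 0.0054 -0.0021  0.0111] turn/90 0.0024 dist 2
```

Close with 30 N.

>>> servo_tool(rows=[[0.005,0,0.01,0,0],[0.005,0,0.01,0,0],[0.005,0,0.01,0,0],[0.005,0,0.01,0,0],[0.005,0,0.01,0,0],[0.005,0,0.01,0,0],[0.005,0,0.01,0,0],[0.005,0,0.01,0,0],[0.005,0,0.01,0,0],[0.005,0,0.01,0,0]], force=30)

```text
time_s: 16.2
ee_pos: [415.9, 384.6, 18.7]
ee_rot: [180.0, 0.0, 177.7]
force: [-0.5, 1.0, 2.0]
gripper_width: 48.3
gripper_force: 29.8
```

>>> servo_tool(rows=[[0,0,-0.05,0,0],[0,0,-0.15,0,0],[0,0,-0.3,0,0],[0,0,-0.45,0,0],[0,0,-0.6,0,0],[0,0,-0.68,0,0],[0,0,-0.68,0,0],[0,0,-0.68,0,0]])

```text
time_s: 16.87
ee_pos: [415.9, 384.6, 155.2]
ee_rot: [179.9, 0.1, 177.7]
force: [0.3, -0.5, -1.4]
gripper_width: 48.1
gripper_force: 29.8
```

```bash
python3 - <<'E'
from h import *
go(455,194,155,181.2);go(544.4,-92.2,155,181.2)
E
```

```text
at [415.9 384.6 155.2] [1.7993e+02 6.0000e-02 1.7768e+02] shift/200 [-2.338e-01 -9.445e-01  3.000e-04] turn/90 -0.0391 dist 195
at [415.9 384.6 155.2] [1.7993e+02 6.0000e-02 1.7768e+02] shift/200 [-7.3840e-01 -2.3562e+00 -8.0000e-04] turn/90 -0.0391 dist 494
```

>>> servo_tool(rows=[[-0.03,-0.1,0,-0.01,0],[-0.06,-0.25,0,-0.02,0],[-0.1,-0.4,0,-0.03,0],[-0.14,-0.55,0,-0.039,0],[-0.18,-0.7,0,-0.039,0],[-0.21,-0.83,0,-0.039,0],[-0.23,-0.92,0,-0.039,0],[-0.234,-0.945,0,-0.039,0],[-0.234,-0.945,0,-0.039,0]])

```text
time_s: 17.62
ee_pos: [454.1, 192.5, 153.0]
ee_rot: [-179.9, -0.2, -178.9]
force: [-0.1, 1.2, -1.4]
gripper_width: 48.0
gripper_force: 29.8
```

>>> servo_tool(rows=[[-0.03,-0.1,0,0,0],[-0.07,-0.25,0,0,0],[-0.12,-0.4,0,0,0],[-0.17,-0.55,0,0,0],[-0.22,-0.7,0,0,0],[-0.27,-0.83,0,0,0],[-0.3,-0.95,0,0,0],[-0.31,-0.98,0,0,0],[-0.31,-0.98,0,0,0]])

```text
time_s: 18.37
ee_pos: [521.3, -1.0, 153.6]
ee_rot: [180.0, -0.1, -178.9]
force: [0.6, 0.4, -0.8]
gripper_width: 48.2
gripper_force: 29.8
```

```bash
python3 - <<'E'
from h import *
go(544.4,-92.2,90,181.2)
E
```

```text
at [521.3  -1.  153.6] [ 1.7996e+02 -8.0000e-02 -1.7890e+02] shift/200 [-0.1073 -0.4585  0.3175] turn/90 -0.0011 dist 114
```

```bash
python3 - <<'E'
from h import *
for n,box in(("top",(255,160,312,215)),("scene",(190,165,270,230))):
    ci=vision.camera_info(n);im=vision.grab_frame(n);hsv=cv2.cvtColor(im,cv2.COLOR_RGB2HSV)
    m=cv2.inRange(hsv,(20,45,100),(40,255,255));q=np.zeros_like(m);x0,y0,x1,y1=box;q[y0:y1,x0:x1]=m[y0:y1,x0:x1]
    c,_=cv2.findContours(q,cv2.RETR_EXTERNAL,cv2.CHAIN_APPROX_NONE);k=max(c,key=cv2.contourArea)
    w=ray(ci,k.reshape(-1,2),25)[:,:2].astype(np.float32);r=cv2.minAreaRect(w)
    print(n,cv2.contourArea(k),cv2.boundingRect(k),np.round(r[0],1),np.round(r[1],1),round(r[2],1))
    save(n+"D",im)
E
```

```text
top 0.0 (255, 199, 1, 1) [527.6 -25.8] [0. 0.] 0.0
scene 281.5 (219, 183, 21, 20) [552.9 -91.8] [60.6 45.4] 0.5
```

View pics/sceneD.png

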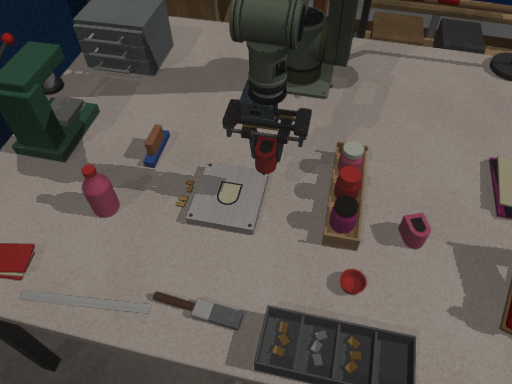

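The scene view shows the held heel upright beside the plate at (265,155). The cream D centre is at (229,193), and the plate's top is clear. I'll move over the outline, staying high.

>>> servo_tool(rows=[[-0.02,-0.1,0.02,0,0],[-0.05,-0.2,0.06,0,0],[-0.08,-0.3,0.1,0,0],[-0.1,-0.4,0.2,0,0],[-0.103,-0.458,0.3,0,0],[-0.103,-0.458,0.37,0,0],[-0.103,-0.458,0.39,0,0],[-0.103,-0.458,0.39,0,0],[-0.103,-0.458,0.39,0,0],[-0.103,-0.458,0.39,0,0]])

```text
time_s: 19.3
ee_pos: [544.4, -91.0, 77.7]
ee_rot: [-180.0, 0.1, -178.7]
force: [-0.4, 0.1, -0.6]
gripper_width: 47.9
gripper_force: 29.8
```

```bash
python3 - <<'E'
from h import *
go(543.6,-92.2,52,181)
ci=vision.camera_info("scene");im=vision.grab_frame("scene");save("sF",cv2.resize(im[100:250,150:330],None,fx=4,fy=4))
print(np.round(ray(ci,[(229,193)],25),1))
E
```

```text
at [544.4 -91.   77.7] [-1.7999e+02  1.2000e-01 -1.7873e+02] shift/200 [ 0.0042 -0.0057  0.1283] turn/90 0.003 dist 26
[[552.9 -90.   25. ]]
```

View pics/sF.png

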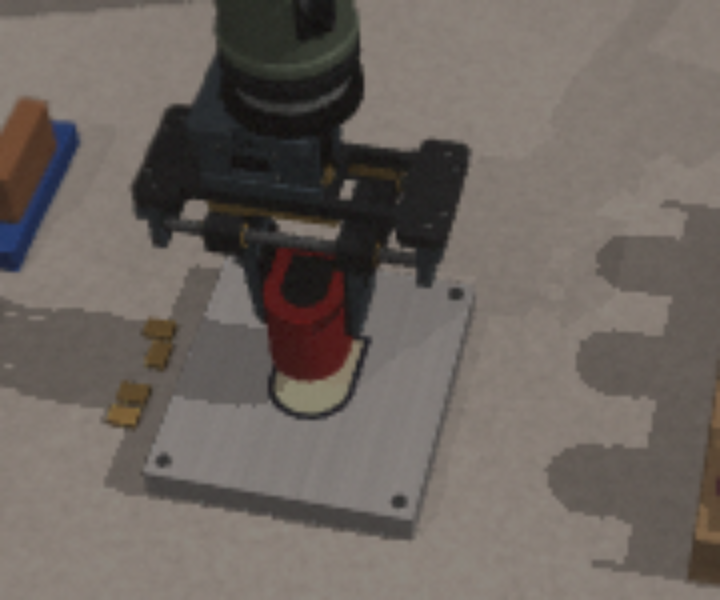

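The heel is level over the outline with its round end over the round side. I'll lower it to about 8 mm.

>>> servo_tool(rows=[[0.004,-0.005,0.05,0.003,0],[0.004,-0.005,0.09,0.003,0],[0.004,-0.005,0.115,0.003,0],[0.004,-0.005,0.125,0.003,0],[0.004,-0.005,0.125,0.003,0],[0.004,-0.005,0.125,0.003,0],[0.004,-0.005,0.125,0.003,0],[0.004,-0.005,0.125,0.003,0]])

```text
time_s: 20.02
ee_pos: [543.0, -93.1, 51.8]
ee_rot: [-180.0, 0.0, -179.1]
force: [-0.7, -0.3, -1.0]
gripper_width: 48.2
gripper_force: 29.8
```

```bash
python3 - <<'E'
from h import *
go(543.6,-92.2,52,181)
ci=vision.camera_info("scene");im=vision.grab_frame("scene")
o=im[100:250,150:330];save("sG",cv2.resize(o[55:120,40:130],None,fx=8,fy=8))
# where the target top and base outlines would fall
k,d=K(ci);T=np.linalg.inv(np.array(ci["T"]))
E
```

```text
at [543.  -93.1  51.8] [-1.8000e+02  4.0000e-02 -1.7908e+02] shift/200 [-0.0029  0.0044 -0.0009] turn/90 -0.0009 dist 1
```

View pics/sG.png

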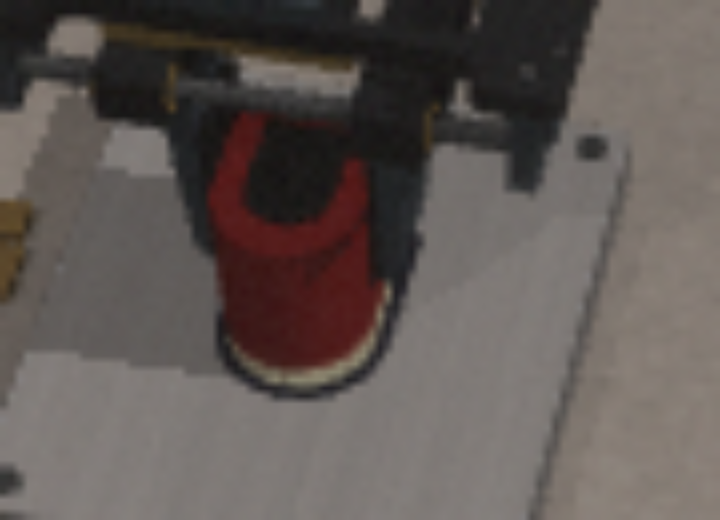

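```bash
python3 - <<'E'
from h import *
ci=vision.camera_info("scene")
f=lambda x,y,z:np.round(ray(ci,[(190+(x+.5)/8-.5,155+(y+.5)/8-.5)],z)[0,:2],1)
print("red end",f(300,372,33),"cream end",f(305,388,25))
print("lower right edge red",f(378,300,33),"cream",f(390,293,25))
print("left edge red",f(226,335,33),"navy outer",f(219,325,25))
E
```

```text
red end [584.4 -85.7] cream end [584.4 -84.7]
lower right edge red [551.6 -69.4] cream [542.  -68.4]
left edge red [ 575.5 -112.3] navy outer [ 566.3 -118.1]
```

The heel's round end and sides match the outline to about 1 mm, so I'm handing in.

```bash
python3 -c "
from h import *
print(job_done())"
```

```text
the job is handed in; nothing more can be done
None
```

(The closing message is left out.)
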